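# Let the dark truffles out of their dispenser

## Task

Press the orange paddle of the dispenser that holds the three dark truffles down with a fingertip, so that the gate on the lever's other end lifts and all three roll into the blue tray; then let the lever come back up until the gate is shut. Do not touch the truffles or the gate, and do not pick anything up. Leave the white truffles' dispenser shut, and the jars and the spatula where they are.

Things in the scene. Friction and masses are not known exactly. Their poses are not given: they have to be found in the camera images.
- dispenser_dark: fixed metal stand holding the three very dark brown truffles, same make as the white one; either may be on the left. Origin on the table under the lever's pivot, z up, x down the truffle lane to its tray, y from lane to orange paddle. In mm: pivot (axis along x) at (0, 0, 75) on a grey post 82 high; grey foot 100 x 100 x 6 centred at (-45, -35)
- dark_lane (a point): middle of the lane's floor at its mouth, at (0, -85, 48) mm in the dispenser's frame (same axes): an open channel 31 mm wide inside, walls 20 mm high, rising at 11.5 degrees for 160 mm towards -x, with an end wall up to about 116 mm above the table; the gate stands across its mouth
- dark_tray (a point): centre of the floor of the dark dispenser's blue catch tray, 130 (x) by 90 (y) mm outside, 36 mm high, walls and floor 3 mm, fixed below the lane's mouth at (84, -85) mm in the dispenser's frame (same axes)
- dark_lever (a joint): the rocking lever of the dark dispenser, rad: 0 = at rest, gate shut; 0.5 = stop, paddle fully down and gate fully up. Truffles can pass from about 0.33. A spring returns it to 0; pressing the paddle takes about 2.5 N at first, 5 N at the stop
- dark_paddle (a point): centre of the top face of the dark lever's orange paddle, 34 (x) by 32 (y) mm, 6 thick, 84 mm to the +y side of the pivot, 104 mm above the table at rest, free beneath; outer edge tilted 0.25 rad up at rest, as much down at the stop. The centre goes down 42 mm to the stop, under 7 mm sideways. Axes those of the dispenser at rest
- dark_gate (a point): the white gate plate on the other end of the dark lever, 5 x 44 x 32 mm (x, y, z); the point is its centre, 85 mm to the -y side of the pivot, 66 mm above the table when shut; it stands across the mouth of the lane
- dark_truffle0: very dark brown truffle, a loose hard ball of 27 mm diameter, 10 to 20 g, origin at its centre; at the start number 1 from the gate in the dark dispenser's lane
- dark_truffle1: very dark brown truffle, a loose hard ball of 27 mm diameter, 10 to 20 g, origin at its centre; at the start number 2 from the gate in the dark dispenser's lane
- dark_truffle2: very dark brown truffle, a loose hard ball of 27 mm diameter, 10 to 20 g, origin at its centre; at the start number 3 from the gate in the dark dispenser's lane
- dispenser_white: fixed metal stand holding the three creamy white truffles, same make as the dark one; either may be on the left. Origin on the table under the lever's pivot, z up, x down the truffle lane to its tray, y from lane to orange paddle. In mm: pivot (axis along x) at (0, 0, 75) on a grey post 82 high; grey foot 100 x 100 x 6 centred at (-45, -35)
- white_lane (a point): middle of the lane's floor at its mouth, at (0, -85, 48) mm in the dispenser's frame (same axes): an open channel 31 mm wide inside, walls 20 mm high, rising at 11.5 degrees for 160 mm towards -x, with an end wall up to about 116 mm above the table; the gate stands across its mouth
- white_tray (a point): centre of the floor of the white dispenser's blue catch tray, 130 (x) by 90 (y) mm outside, 36 mm high, walls and floor 3 mm, fixed below the lane's mouth at (84, -85) mm in the dispenser's frame (same axes)
- white_lever (a joint): the rocking lever of the white dispenser, rad: 0 = at rest, gate shut; 0.5 = stop, paddle fully down and gate fully up. Truffles can pass from about 0.33. A spring returns it to 0; pressing the paddle takes about 2.5 N at first, 5 N at the stop
- white_paddle (a point): centre of the top face of the white lever's orange paddle, 34 (x) by 32 (y) mm, 6 thick, 84 mm to the +y side of the pivot, 104 mm above the table at rest, free beneath; outer edge tilted 0.25 rad up at rest, as much down at the stop. The centre goes down 42 mm to the stop, under 7 mm sideways. Axes those of the dispenser at rest
- white_gate (a point): the white gate plate on the other end of the white lever, 5 x 44 x 32 mm (x, y, z); the point is its centre, 85 mm to the -y side of the pivot, 66 mm above the table when shut; it stands across the mouth of the lane
- white_truffle0: creamy white truffle, a loose hard ball of 27 mm diameter, 10 to 20 g, origin at its centre; at the start number 1 from the gate in the white dispenser's lane
- white_truffle1: creamy white truffle, a loose hard ball of 27 mm diameter, 10 to 20 g, origin at its centre; at the start number 2 from the gate in the white dispenser's lane
- white_truffle2: creamy white truffle, a loose hard ball of 27 mm diameter, 10 to 20 g, origin at its centre; at the start number 3 from the gate in the white dispenser's lane
- jar_a: small closed glass jar with a steel lid, 48 mm diameter, 62 mm high, origin at the centre of its underside; stands on the table by the dark dispenser, about 100 mm uphill of the paddle; a bystander
- jar_b: small closed glass jar with a red lid, as jar_a, by the white dispenser; a bystander
- spatula: spatula 280 mm long, wooden handle, lying on the table to the right of the dispensers; origin at the middle of its underside, its own x axis along it; a bystander

How it is judged:
By the outcome, as a careful person would: the job done as asked, in the order asked, and still so for the second after the job is handed in, with the robot touching nothing.
It also fails if it takes over 32 s, if anything falls off the work surface, if the arm or the gripper's body presses on something with over 40 N, if the wrist force passes 120 N, or if a joint passes its speed limit or range.

## Robot

A 7-joint arm with a two-finger parallel gripper is mounted at the origin on the work surface. World frame = base frame: x ahead of the robot, y to its left, z up, the work surface at z = 0. Lengths are in m, angles in rad, forces in N, time in s.
With the tool pointing down it reaches from about 0.425 to 0.95 m from the base axis. Payload 4.7 kg.
Tool frame: the origin (TCP) lies midway between the tips of the shut fingers; the grasp point (between the pads) lies 19 mm behind it (bot.grip_point_offset is the distance from the TCP to the grasp point, in m); z points along the fingers, y is the direction in which the jaws open and shut (so a half turn about z gives the same grasp; the last joint's range is limited). The gripper opens to 85 mm and grips with 20 to 120 N. Pads are 22 mm wide; open, the fingers measure 114 mm over their backs; the gripper's body (76 mm by 85 mm) begins 54 mm behind the grasp point. The pads swing forward as they close: fully open they stand 13 mm farther back than shut.
Start: joints at [1.26, 0.469, -0.049, 1.532, 0.024, 1.141, -0.082], TCP at [0.188, -0.648, 0.231] pointing down, gripper open.
Joint ranges: [-2.59, 2.59], [-0.33, 1.99], [-1.39, 1.29], [0.1, 2.45], [-1.04, 4.18], [0.21, 1.99], [-2.66, 2.66]. Speed limits (rad/s): [2.57, 2.57, 3.14, 3.14, 3.14, 3.14, 3.14].

## Interface

Orientations are given as a rotation vector (axis times angle).
In Python, from rig import bot gives the robot as it stands. The module is installed in compiled form; this text tells all that it offers.
- The arm moves only by the tool send_rows, never from a script. Its argument "plan" is a list of rows, each an object of numbers: "tx", "ty", "tz": the shift along the tool's x, y, z each as a share of 25 cm, from -1 to 1; "wx", "wy", "wz": the turn, a rotation vector about the tool's x, y, z each as a share of pi/4 rad, from -1 to 1; "jaw": the opening, from -1 (shut) to 1 (fully open). A call has 1 to 12 rows; each row shifts and turns the commanded pose from where the row before left it, along the tool's axes as they then stand; what a row does not reach is not made up. A row lasts 1/12 s, in which the tool goes at most 41.7 mm and 7.16 degrees, less where a joint would pass 70% of its speed; a pose out of reach is approached as far as the arm can. A call with a number of a shift or a turn outside -1 to 1 is refused whole. A call with a gripper value outside its range is refused whole. The fingers move at their own pace and stop on an object; "force" is the grip in N (left out, the last holds). Time passes only in rows, so rows that do not move let the fingers close. It gives the time, the measured TCP pose, the force and the opening at its end, in the units of the state.
- bot.get_state(): the state, without advancing time (a new reading comes with each control period).
- bot.capture(name): name is "side" or "top" or "wrist"; returns the picture (400x640x3 uint8, red, green, blue); there is no depth.
- bot.camera_model(name): a dict with "intrinsics" (3x3 intrinsics, pixels), "k1" (the pictures are not rectified: a ray, as slopes to the right and down, at radius r is drawn at 1 + k1 r^2 times it, then the intrinsics apply), "eye" and "orientation" of the camera in the world; the wrist camera has in their place "hand_eye" (4x4, takes a point from camera to tool coordinates, whose origin is the TCP and whose axes are the flange's). Camera axes: x right, y up, looking along -z (the intrinsics and any distortion apply to the point x, -y, -z); pixel columns grow to the right and rows downward; lengths in m; the calibration is good to about 2 mm. A picture is of the moment at which its call begins: read the wrist's pose just before it. camera_model takes no time and is no camera call.
- bot.sign_off(): hands the job in, once; it reports no verdict.
The state is a dict: "time": time; "q": joint angles; "qvel": joint speeds; "joint_torque": joint torques, N m; "ee_pos": TCP position; "tool_rot": TCP orientation; "force": force on the tool from outside, world axes, zero at the start; "ft_torque": the same for the moment, N m; "gripper_width": opening from 0.0 (shut) to 1.0 (fully open).
Only numpy, scipy, OpenCV 4.12 (cv2) and the standard library are available. Lean on these libraries where they do the work, as an engineer would, in place of code of your own. Each camera call takes 0.05 s, during which the arm holds its last target.

## Working session

There is one attempt and no reset: what is moved stays moved. The work goes in short steps, Python scripts to look and compute and a tool call to move; the robot and the scene stay as the last step left them, time stands still between calls to the robot, and variables do not carry over. Pictures are saved under pics/ and viewed, and the job is handed in when it is done.

Besides the shell and the picture viewer there is one more tool, called by a JSON object that holds its "name" and its "arguments", one argument or row to a line. send_rows: Moves the arm, as the interface text tells. Shift numbers are shares of 25 cm and turn numbers shares of pi/4 rad, none past 1 either way. Its arguments: {"type":"object","properties":{"plan":{"type":"array","items":{"type":"object","properties":{"tx":{"type":"number"},"ty":{"type":"number"},"tz":{"type":"number"},"wx":{"type":"number"},"wy":{"type":"number"},"wz":{"type":"number"},"jaw":{"type":"number"}}}},"force":{"type":"number"}},"required":["plan"]}

```bash
mkdir -p pics
python3 - <<'E'
from rig import bot
import cv2
s=bot.get_state(); print(s)
for n in("top","side"):
    im=bot.capture(n); cv2.imwrite(f"pics/{n}0.png",im[:,:,::-1]); print(n,bot.camera_model(n))
print(bot.camera_model("wrist"))
E
```

```text
{'time': 0.0, 'q': array([ 1.26010499,  0.46945302, -0.04858935,  1.53372494,  0.02410751,
        1.14096977, -0.08232418]), 'qvel': array([ 0.00054117,  0.00047794, -0.00099298,  0.00045349, -0.00096477,
        0.00056448,  0.00140126]), 'joint_torque': array([ 1.40914663e-04, -5.10301566e+01, -4.64688172e-02, -2.37705946e+01,
        1.06986289e-02,  7.57300761e-03, -6.89071967e-06]), 'ee_pos': array([ 0.18754211, -0.64780748,  0.23024045]), 'tool_rot': array([-3.10854267e+00, -4.40911539e-01,  5.60655415e-04]), 'force': array([ 0.03261425, -0.28301055,  0.41521771]), 'ft_torque': array([-0.04105918,  0.02909728,  0.01525663]), 'gripper_width': 1.0016702060104115}
top {'intrinsics': array([[475.21376212,   0.        , 319.12280244],
       [  0.        , 475.21376212, 197.55902823],
       [  0.        ,   0.        ,   1.        ]]), 'k1': -0.0581261014066745, 'eye': array([ 0.46361314, -0.06933305,  1.23161671]), 'orientation': array([ 0.06255055, -0.04551876, -1.58405892])}
side {'intrinsics': array([[496.83065174,   0.        , 325.16477871],
       [  0.        , 496.83065174, 199.05188267],
       [  0.        ,   0.        ,   1.        ]]), 'k1': 0.025930144969759133, 'eye': array([-0.25549551,  0.80508526,  0.82043785]), 'orientation': array([ 0.44041369, -1.17733069, -2.14464697])}
{'intrinsics': array([[334.92354183,   0.        , 317.37723456],
       [  0.        , 334.92354183, 197.92365457],
       [  0.        ,   0.        ,   1.        ]]), 'k1': -0.07173008131023587, 'hand_eye': array([[ 7.64023135e-04,  9.48728326e-01,  3.16091728e-01,
         8.21098134e-02],
       [ 9.99999701e-01, -6.86098263e-04, -3.57814015e-04,
        -5.65792018e-04],
       [-1.22598306e-04,  3.16091906e-01, -9.48728566e-01,
        -1.43172837e-01],
       [ 0.00000000e+00,  0.00000000e+00,  0.00000000e+00,
         1.00000000e+00]])}
```

View pics/top0.png

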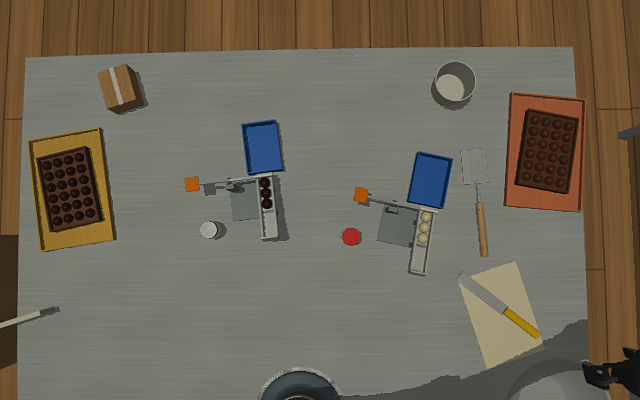

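View pics/side0.png

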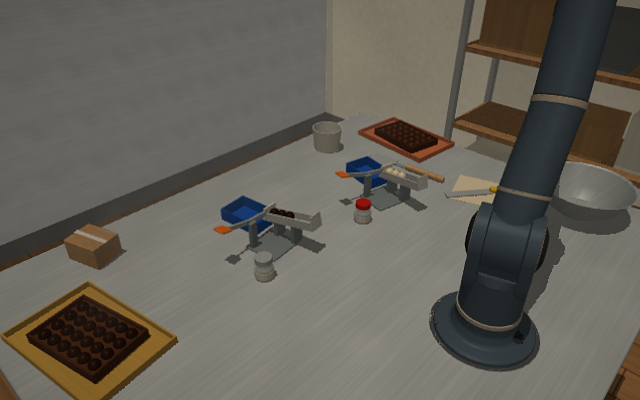

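The dark dispenser is on the left of the top view: orange paddle at about (192,184), dark truffles at (266,193), its tray at (263,147), and the steel-lid jar at (209,230). Next I measure these.

```bash
cat > h.py <<'E'
import numpy as np, cv2
from scipy.spatial.transform import Rotation as R
from rig import bot
def ray(name,uv):
    m=bot.camera_model(name);K=m["intrinsics"];k=m["k1"]
    d=np.array([(uv[0]-K[0,2])/K[0,0],(uv[1]-K[1,2])/K[1,1]]);u=d.copy()
    for _ in range(30): u=d/(1+k*(u@u))
    v=np.array([u[0],-u[1],-1.])
    if "eye" in m: return m["eye"],R.from_rotvec(m["orientation"]).apply(v)
    s=bot.get_state();T=m["hand_eye"];Rt=R.from_rotvec(s["tool_rot"])
    return s["ee_pos"]+Rt.apply(T[:3,3]),Rt.apply(T[:3,:3]@v)
def plane(name,uv,z):
    e,d=ray(name,uv); return e+d*(z-e[2])/d[2]
def tri(r1,r2):
    (a,u),(b,v)=r1,r2
    s=np.linalg.lstsq(np.c_[u,-v],b-a,rcond=None)[0]
    p,q=a+u*s[0],b+v*s[1]; return (p+q)/2,np.linalg.norm(p-q)
def blobs(im,lo,hi,amin=20):
    h=cv2.cvtColor(im,cv2.COLOR_RGB2HSV);m=cv2.inRange(h,lo,hi)
    n,l,st,c=cv2.connectedComponentsWithStats(m)
    return [(st[i],c[i],(l==i).astype(np.uint8)) for i in range(1,n) if st[i,4]>=amin]
E
python3 - <<'E'
from h import *
P={}
for n in("top","side"):
    im=cv2.imread(f"pics/{n}0.png")[:,:,::-1].copy()
    for nm,lo,hi in(("orange",(5,200,150),(18,255,255)),("blue",(105,150,60),(125,255,255))):
        for st,c,m in blobs(im,lo,hi): 
            if st[4]<3000: print(n,nm,st,c.round(1)); P.setdefault((n,nm),[]).append((st,c,m))
E
```

```text
top orange [185 177  14  14 163] [191.7 183.6]
top orange [354 187  14  16 154] [360.6 194.4]
top blue [ 241  120   42   54 1641] [262.1 147.3]
top blue [ 408  152   45   56 1693] [429.2 180.3]
side orange [336 172  12   5  33] [341.5 173.6]
side orange [214 226  17   7  68] [222.1 228.9]
side blue [346 157  35  15 359] [362. 165.]
side blue [372 174  15  14 126] [377.2 180.5]
side blue [355 177   9   7  35] [360.3 179.1]
side blue [221 196  45  28 722] [240.9 209.8]
side blue [257 218  14  15 102] [261.9 224.2]
side blue [242 226   6   5  21] [245.1 227.8]
```

Run:
```python
from h import *
a=(191.7,183.6);b=(222.1,228.9)
print("paddle tri",tri(ray("top",a),ray("side",b)),"plane",plane("top",a,.104),plane("side",b,.104))
im=cv2.imread("pics/top0.png")[:,:,::-1].copy()
bl=[x for x in blobs(im,(105,150,60),(125,255,255)) if 1000<x[0][4]<3000]
st,c,m=bl[0]
cn=max(cv2.findContours(m,0,2)[0],key=cv2.contourArea)
W=np.array([plane("top",p[0],.036)[:2] for p in cn])
r=cv2.minAreaRect((W*1000).astype(np.float32));print("tray",r);box=cv2.boxPoints(r)/1000;print(box)
e=[box[1]-box[0],box[2]-box[1]];e=max(e,key=np.linalg.norm);e/=np.linalg.norm(e)
if e[0]<0:e=-e
x=e;y=np.array([-x[1],x[0]]);print("x",x,np.degrees(np.arctan2(x[1],x[0])))
tc=np.array(r[0])/1000;o=tc-.084*x+.085*y
print("origin",o,"paddle from tray",o+.084*y)
# steel jar
print("jar a",plane("top",(209,229.5),.062), "expected ~",o+.084*y-.1*x)
# dark mouth balls
h=cv2.cvtColor(im,cv2.COLOR_RGB2HSV)
m=(im.max(2)<70).astype(np.uint8);m[:, :255]=0;m[:,280:]=0;m[:170]=0;m[215:]=0
print("dark centroid",cv2.connectedComponentsWithStats(m)[2:])
cv2.imwrite("pics/crop0.png",cv2.resize(im[100:260,160:300,::-1],None,fx=4,fy=4,interpolation=2)[:600,:])
```

```text
paddle tri (array([0.57983228, 0.24874281, 0.10234841]), np.float64(0.00120759978007882)) plane [0.57923584 0.24782058 0.104     ] [0.57850485 0.25031227 0.104     ]
tray ((679.139892578125, 88.34455108642578), (129.13973999023438, 90.04930877685547), 7.029665470123291)
[[0.6095452  0.12512848]
 [0.62056565 0.03575608]
 [0.7487346  0.05156062]
 [0.7377141  0.140933  ]]
x [0.99248296 0.12238329] 7.029669
origin [0.58536874 0.16242541] paddle from tray [0.57508855 0.24579398]
jar a [0.46895556 0.2159262  0.062     ] expected ~ [0.47584025 0.23355565]
dark centroid (array([[     0,      0,    640,    400, 255596],
       [   255,    170,     25,      5,     36],
       [   272,    175,      1,      2,      2],
       [   259,    176,     13,     34,    310],
       [   256,    178,      3,      2,      4],
       [   273,    180,      3,     16,     21],
       [   255,    182,      1,      1,      1],
       [   275,    198,      4,     17,     25],
       [   261,    211,      2,      4,      5]], dtype=int32), array([[319.58398019, 199.51270364],
       [268.08333333, 171.36111111],
       [272.        , 175.5       ],
       [265.06774194, 192.66129032],
       [257.25      , 178.25      ],
       [273.80952381, 188.04761905],
       [255.        , 182.        ],
       [276.16      , 208.04      ],
       [261.8       , 212.2       ]]))
```

View pics/crop0.png

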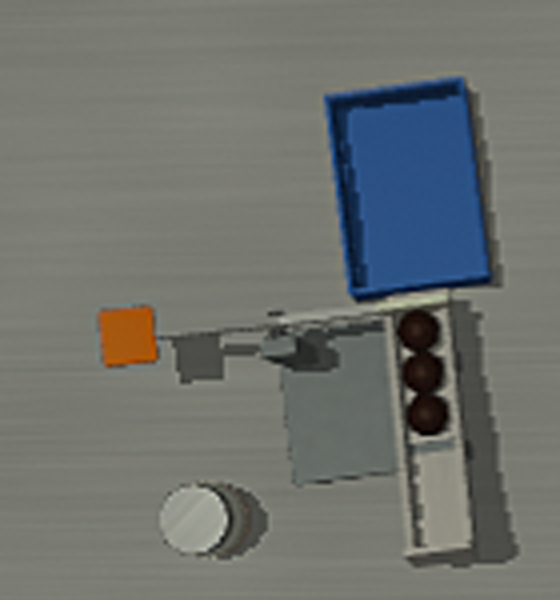

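Measurements agree: the paddle centre triangulates to (0.579, 0.248, 0.103), and the tray fit puts it at (0.575, 0.246). The tray measures 129×90 mm, as it should, and the frame yaw is 7°. Now I shut the fingers and travel in an arc at the current height.

{"name": "send_rows", "arguments": {
  "plan": [
    {"tx":0.06,"ty":-0.035,"jaw":-1},
    {"tx":0.12,"ty":-0.07,"jaw":-1},
    {"tx":0.12,"ty":-0.07,"jaw":-1},
    {"tx":0.12,"ty":-0.07,"jaw":-1},
    {"tx":0.12,"ty":-0.07,"jaw":-1},
    {"tx":0.12,"ty":-0.07,"jaw":-1},
    {"tx":0.12,"ty":-0.07,"jaw":-1},
    {"tx":0.12,"ty":-0.07,"jaw":-1},
    {"tx":0.12,"ty":-0.07,"jaw":-1},
    {"tx":0.12,"ty":-0.07,"jaw":-1},
    {"tx":0.12,"ty":-0.07,"jaw":-1},
    {"tx":0.12,"ty":-0.07,"jaw":-1}
  ]
}}

```text
validation failed for argument at $.pl...
```

{"name": "send_rows", "arguments": {
  "plan": [
    {"tx":0.06,"ty":-0.035,"tz":0.0,"wx":0.0,"wy":0.0,"wz":0.0,"jaw":-1.0}
  ]
}}

```text
time: 0.18
ee_pos: [0.196, -0.6375, 0.2304]
tool_rot: [3.112, 0.432, -0.005]
force: [-1.4, -1.1, 0.7]
gripper_width: 0.883
```

All fields seem to be required.

{"name": "send_rows", "arguments": {
  "plan": [
    {"tx":0.12,"ty":-0.07,"tz":0,"wx":0,"wy":0,"wz":0,"jaw":-1},
    {"tx":0.12,"ty":-0.07,"tz":0,"wx":0,"wy":0,"wz":0,"jaw":-1},
    {"tx":0.12,"ty":-0.07,"tz":0,"wx":0,"wy":0,"wz":0,"jaw":-1},
    {"tx":0.12,"ty":-0.07,"tz":0,"wx":0,"wy":0,"wz":0,"jaw":-1},
    {"tx":0.12,"ty":-0.07,"tz":0,"wx":0,"wy":0,"wz":0,"jaw":-1},
    {"tx":0.12,"ty":-0.07,"tz":0,"wx":0,"wy":0,"wz":0,"jaw":-1},
    {"tx":0.12,"ty":-0.07,"tz":0,"wx":0,"wy":0,"wz":0,"jaw":-1},
    {"tx":0.12,"ty":-0.07,"tz":0,"wx":0,"wy":0,"wz":0,"jaw":-1},
    {"tx":0.12,"ty":-0.07,"tz":0,"wx":0,"wy":0,"wz":0,"jaw":-1},
    {"tx":0.12,"ty":-0.07,"tz":0,"wx":0,"wy":0,"wz":0,"jaw":-1}
  ]
}}

```text
time: 1.02
ee_pos: [0.4404, -0.3814, 0.2312]
tool_rot: [-3.11, -0.443, 0.0]
force: [-0.0, -1.1, 0.2]
gripper_width: 0.002
```

{"name": "send_rows", "arguments": {
  "plan": [
    {"tx":0.07,"ty":-0.125,"tz":0,"wx":0,"wy":0,"wz":0,"jaw":-1},
    {"tx":0.07,"ty":-0.125,"tz":0,"wx":0,"wy":0,"wz":0,"jaw":-1},
    {"tx":0.07,"ty":-0.125,"tz":0,"wx":0,"wy":0,"wz":0,"jaw":-1},
    {"tx":0.07,"ty":-0.125,"tz":0,"wx":0,"wy":0,"wz":0,"jaw":-1},
    {"tx":0.07,"ty":-0.125,"tz":0,"wx":0,"wy":0,"wz":0,"jaw":-1},
    {"tx":0.07,"ty":-0.125,"tz":0,"wx":0,"wy":0,"wz":0,"jaw":-1},
    {"tx":0.07,"ty":-0.125,"tz":0,"wx":0,"wy":0,"wz":0,"jaw":-1},
    {"tx":0.07,"ty":-0.125,"tz":0,"wx":0,"wy":0,"wz":0,"jaw":-1},
    {"tx":0.07,"ty":-0.125,"tz":0,"wx":0,"wy":0,"wz":0,"jaw":-1},
    {"tx":0.07,"ty":-0.125,"tz":0,"wx":0,"wy":0,"wz":0,"jaw":-1},
    {"tx":0.07,"ty":-0.125,"tz":0,"wx":0,"wy":0,"wz":0,"jaw":-1},
    {"tx":0.07,"ty":-0.125,"tz":0,"wx":0,"wy":0,"wz":0,"jaw":-1}
  ]
}}

```text
time: 2.02
ee_pos: [0.5359, 0.0372, 0.2313]
tool_rot: [3.11, 0.443, -0.0]
force: [1.3, 0.5, -0.1]
gripper_width: -0.004
```

Run:
```python
from h import *
im=bot.capture("wrist");cv2.imwrite("pics/w1.png",im[:,:,::-1])
s=bot.get_state();print(s["time"],s["ee_pos"],s["q"],abs(s["qvel"]).max())
Rt=R.from_rotvec(s["tool_rot"]);print(Rt.inv().apply(np.array([.579,.248,.15])-s["ee_pos"])/.25)
for st,c,m in blobs(im,(5,200,120),(18,255,255),100): print(st,c,plane("wrist",c,.103))
```

```text
2.0667 [0.53693069 0.04656375 0.23178063] [ 0.18707091  0.27653812 -0.42181332  1.83953154  0.12231376  1.04848847
 -1.55846897] 0.16063629369411245
[ 0.39302745 -0.7206253   0.33283622]
[  56   43   36   43 1396] [73.54727794 63.88108883] [0.57991289 0.26430978 0.103     ]
[503 212  37  37 723] [520.91286307 231.06085754] [ 0.5526002  -0.14058621  0.103     ]
```

View pics/w1.png

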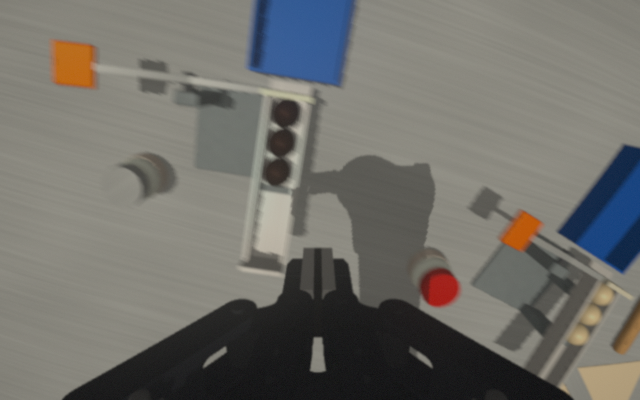

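The wrist view shows the dark paddle at (74,64) and the dark truffles at (280,140). The arm was still moving, so that fix is offset. I'll move over the paddle, settle and re-measure.

{"name": "send_rows", "arguments": {
  "plan": [
    {"tx":0.08,"ty":-0.14,"tz":0,"wx":0,"wy":0,"wz":0,"jaw":-1},
    {"tx":0.08,"ty":-0.14,"tz":0,"wx":0,"wy":0,"wz":0,"jaw":-1},
    {"tx":0.08,"ty":-0.14,"tz":0,"wx":0,"wy":0,"wz":0,"jaw":-1},
    {"tx":0.08,"ty":-0.14,"tz":0,"wx":0,"wy":0,"wz":0,"jaw":-1},
    {"tx":0.07,"ty":-0.14,"tz":0,"wx":0,"wy":0,"wz":0,"jaw":-1},
    {"tx":0,"ty":0,"tz":0.1,"wx":0,"wy":0,"wz":0,"jaw":-1},
    {"tx":0,"ty":0,"tz":0.1,"wx":0,"wy":0,"wz":0,"jaw":-1},
    {"tx":0,"ty":0,"tz":0,"wx":0,"wy":0,"wz":0,"jaw":-1},
    {"tx":0,"ty":0,"tz":0,"wx":0,"wy":0,"wz":0,"jaw":-1},
    {"tx":0,"ty":0,"tz":0,"wx":0,"wy":0,"wz":0,"jaw":-1}
  ]
}}

```text
time: 2.9
ee_pos: [0.5819, 0.2296, 0.1824]
tool_rot: [-3.11, -0.441, -0.002]
force: [-0.6, -0.4, 1.1]
gripper_width: -0.003
```

Run:
```python
from h import *
s=bot.get_state();print(s["time"],s["ee_pos"],abs(s["qvel"]).max(),s["force"])
Rt=R.from_rotvec(s["tool_rot"]);print(Rt.inv().apply(np.array([.579,.248,.104])-s["ee_pos"])/.25)
im=bot.capture("wrist");cv2.imwrite("pics/w2.png",im[:,:,::-1])
for st,c,m in blobs(im,(5,200,120),(18,255,255),100): print(st,c,plane("wrist",c,.103))
im=bot.capture("side");cv2.imwrite("pics/s2.png",cv2.resize(im[140:300,160:360,::-1],None,fx=3,fy=3))
```

```text
2.9 [0.58189074 0.22964212 0.18241441] 0.017801219938149922 [-0.60108827 -0.41825532  1.14225662]
[ 0.00890679 -0.07373186  0.31367383]
[ 269  181   46   32 1128] [290.17109929 194.75797872] [0.58678951 0.2512908  0.103     ]
```

View pics/w2.png

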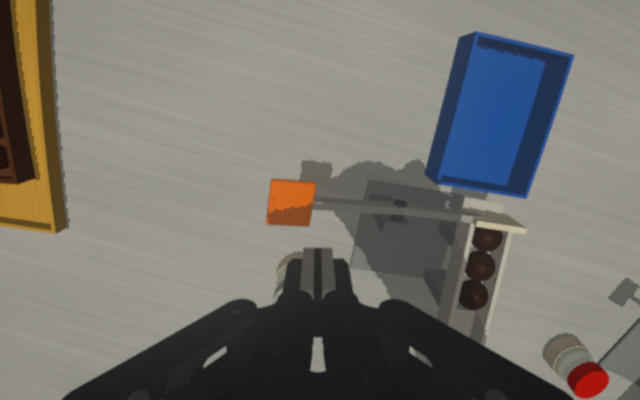

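View pics/s2.png

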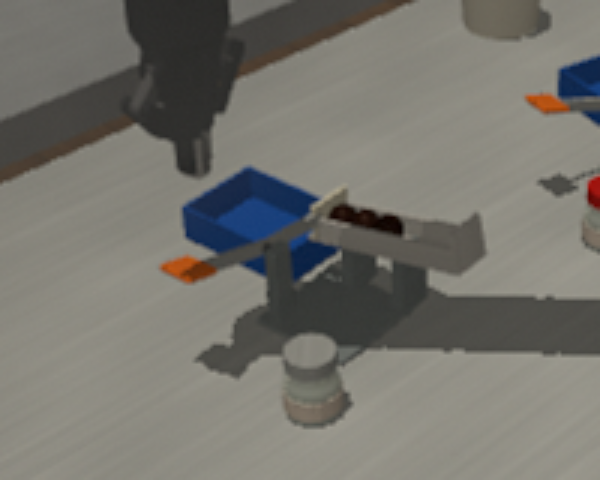

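The wrist mask missed the shaded half of the paddle. The whole patch is centred near (291,203), which agrees with (0.580, 0.249). The side view shows the lever at rest with three dark truffles behind the gate. I'll centre on it, aiming 2 mm outward because the paddle swings out, and descend to just above it.

{"name": "send_rows", "arguments": {
  "plan": [
    {"tx":0.012,"ty":-0.086,"tz":0,"wx":0,"wy":0,"wz":0,"jaw":-1},
    {"tx":0,"ty":0,"tz":0.1,"wx":0,"wy":0,"wz":0,"jaw":-1},
    {"tx":0,"ty":0,"tz":0.08,"wx":0,"wy":0,"wz":0,"jaw":-1},
    {"tx":0,"ty":0,"tz":0.06,"wx":0,"wy":0,"wz":0,"jaw":-1},
    {"tx":0,"ty":0,"tz":0,"wx":0,"wy":0,"wz":0,"jaw":-1},
    {"tx":0,"ty":0,"tz":0,"wx":0,"wy":0,"wz":0,"jaw":-1},
    {"tx":0,"ty":0,"tz":0,"wx":0,"wy":0,"wz":0,"jaw":-1}
  ]
}}

```text
time: 3.58
ee_pos: [0.5797, 0.2514, 0.1232]
tool_rot: [-3.11, -0.44, -0.005]
force: [0.4, -0.2, 0.1]
gripper_width: -0.002
```

Run:
```python
from h import *
s=bot.get_state();print(s["time"],s["ee_pos"],abs(s["qvel"]).max(),s["force"])
im=bot.capture("side");cv2.imwrite("pics/s3.png",cv2.resize(im[140:300,160:360,::-1],None,fx=3,fy=3))
im=bot.capture("wrist");cv2.imwrite("pics/w3.png",im[:,:,::-1])
```

```text
3.5833 [0.57967273 0.25140176 0.12319486] 0.006400434460374239 [ 0.3639352  -0.18074779  0.09383812]
```

View pics/s3.png

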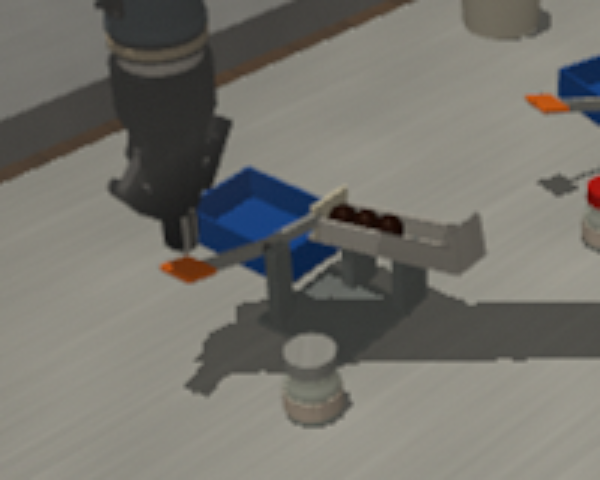

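View pics/w3.png

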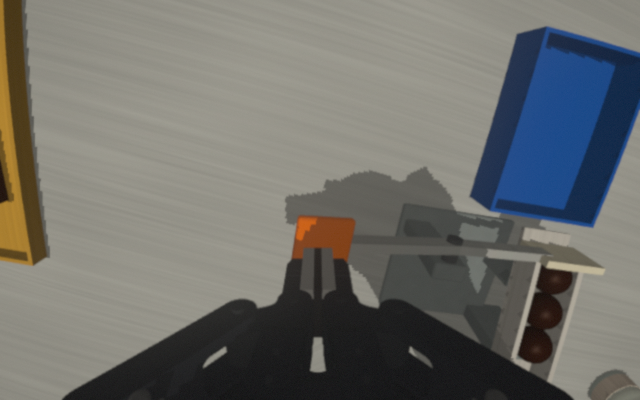

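The fingertips at (317,250) sit above the paddle, which spans columns 293–355. Now I press down 52 mm and hold.

{"name": "send_rows", "arguments": {
  "plan": [
    {"tx":0,"ty":0,"tz":0.03,"wx":0,"wy":0,"wz":0,"jaw":-1},
    {"tx":0,"ty":0,"tz":0.03,"wx":0,"wy":0,"wz":0,"jaw":-1},
    {"tx":0,"ty":0,"tz":0.03,"wx":0,"wy":0,"wz":0,"jaw":-1},
    {"tx":0,"ty":0,"tz":0.03,"wx":0,"wy":0,"wz":0,"jaw":-1},
    {"tx":0,"ty":0,"tz":0.03,"wx":0,"wy":0,"wz":0,"jaw":-1},
    {"tx":0,"ty":0,"tz":0.03,"wx":0,"wy":0,"wz":0,"jaw":-1},
    {"tx":0,"ty":0,"tz":0.03,"wx":0,"wy":0,"wz":0,"jaw":-1},
    {"tx":0,"ty":0,"tz":0,"wx":0,"wy":0,"wz":0,"jaw":-1},
    {"tx":0,"ty":0,"tz":0,"wx":0,"wy":0,"wz":0,"jaw":-1},
    {"tx":0,"ty":0,"tz":0,"wx":0,"wy":0,"wz":0,"jaw":-1},
    {"tx":0,"ty":0,"tz":0,"wx":0,"wy":0,"wz":0,"jaw":-1},
    {"tx":0,"ty":0,"tz":0,"wx":0,"wy":0,"wz":0,"jaw":-1}
  ]
}}

```text
time: 4.68
ee_pos: [0.5784, 0.2516, 0.0692]
tool_rot: [-3.11, -0.442, -0.0]
force: [-0.2, 4.2, 4.6]
gripper_width: -0.0
```

Run:
```python
from h import *
s=bot.get_state();print(s["time"],s["ee_pos"],abs(s["qvel"]).max(),s["force"])
im=bot.capture("side");cv2.imwrite("pics/s4.png",cv2.resize(im[140:300,160:360,::-1],None,fx=3,fy=3))
im=bot.capture("wrist");cv2.imwrite("pics/w4.png",im[:,:,::-1])
```

```text
4.6833 [0.57839189 0.25156144 0.06920037] 0.0026311468960728977 [-0.19537992  4.19525952  4.59526794]
```

View pics/s4.png

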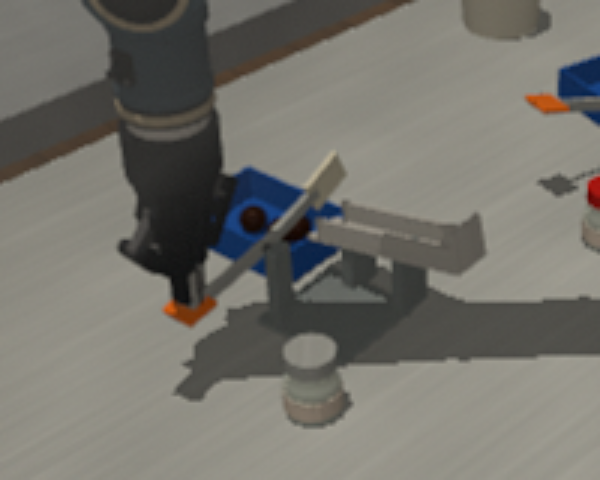

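View pics/w4.png

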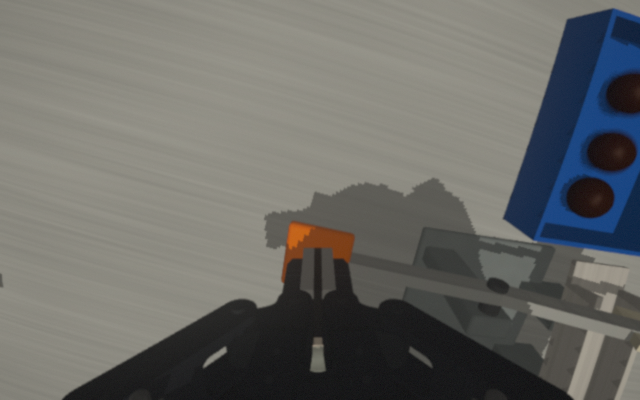

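The wrist view shows all three dark truffles in the blue tray, at (630,93), (612,150) and (590,197), and the lane is empty. Force is about 5 N. I'll let the lever up gently and lift clear.

{"name": "send_rows", "arguments": {
  "plan": [
    {"tx":0,"ty":0,"tz":-0.02,"wx":0,"wy":0,"wz":0,"jaw":-1},
    {"tx":0,"ty":0,"tz":-0.02,"wx":0,"wy":0,"wz":0,"jaw":-1},
    {"tx":0,"ty":0,"tz":-0.02,"wx":0,"wy":0,"wz":0,"jaw":-1},
    {"tx":0,"ty":0,"tz":-0.02,"wx":0,"wy":0,"wz":0,"jaw":-1},
    {"tx":0,"ty":0,"tz":-0.02,"wx":0,"wy":0,"wz":0,"jaw":-1},
    {"tx":0,"ty":0,"tz":-0.02,"wx":0,"wy":0,"wz":0,"jaw":-1},
    {"tx":0,"ty":0,"tz":-0.02,"wx":0,"wy":0,"wz":0,"jaw":-1},
    {"tx":0,"ty":0,"tz":-0.02,"wx":0,"wy":0,"wz":0,"jaw":-1},
    {"tx":0,"ty":0,"tz":-0.05,"wx":0,"wy":0,"wz":0,"jaw":-1},
    {"tx":0,"ty":0,"tz":-0.1,"wx":0,"wy":0,"wz":0,"jaw":-1},
    {"tx":0,"ty":0,"tz":-0.1,"wx":0,"wy":0,"wz":0,"jaw":-1},
    {"tx":0,"ty":0,"tz":-0.1,"wx":0,"wy":0,"wz":0,"jaw":-1}
  ]
}}

```text
time: 5.78
ee_pos: [0.5782, 0.2515, 0.1977]
tool_rot: [-3.11, -0.442, 0.001]
force: [0.8, -0.7, -0.3]
gripper_width: 0.003
```

{"name": "send_rows", "arguments": {
  "plan": [
    {"tx":-0.1,"ty":0,"tz":-0.05,"wx":0,"wy":0,"wz":0,"jaw":-1},
    {"tx":-0.1,"ty":0,"tz":0,"wx":0,"wy":0,"wz":0,"jaw":-1},
    {"tx":0,"ty":0,"tz":0,"wx":0,"wy":0,"wz":0,"jaw":-1},
    {"tx":0,"ty":0,"tz":0,"wx":0,"wy":0,"wz":0,"jaw":-1},
    {"tx":0,"ty":0,"tz":0,"wx":0,"wy":0,"wz":0,"jaw":-1},
    {"tx":0,"ty":0,"tz":0,"wx":0,"wy":0,"wz":0,"jaw":-1}
  ]
}}

```text
time: 6.28
ee_pos: [0.5313, 0.2373, 0.2088]
tool_rot: [-3.11, -0.441, -0.0]
force: [-0.6, -0.6, 0.2]
gripper_width: 0.0
```

Run:
```python
from h import *
s=bot.get_state();print(s["time"],s["ee_pos"],abs(s["qvel"]).max(),s["force"])
im=bot.capture("side");cv2.imwrite("pics/s5.png",cv2.resize(im[140:300,160:360,::-1],None,fx=3,fy=3))
for st,c,m in blobs(im,(5,200,120),(18,255,255),20): print("side orange",st,c)
im=bot.capture("wrist");cv2.imwrite("pics/w5.png",im[:,:,::-1])
im=bot.capture("top");cv2.imwrite("pics/t5.png",im[:,:,::-1])
```

```text
6.2833 [0.531263   0.23728781 0.2087707 ] 0.00964604607901179 [-0.56094926 -0.55882375  0.22682346]
side orange [336 172  13   5  44] [341.93181818 174.02272727]
side orange [214 226  18   8  82] [222.69512195 229.25609756]
```

View pics/s5.png

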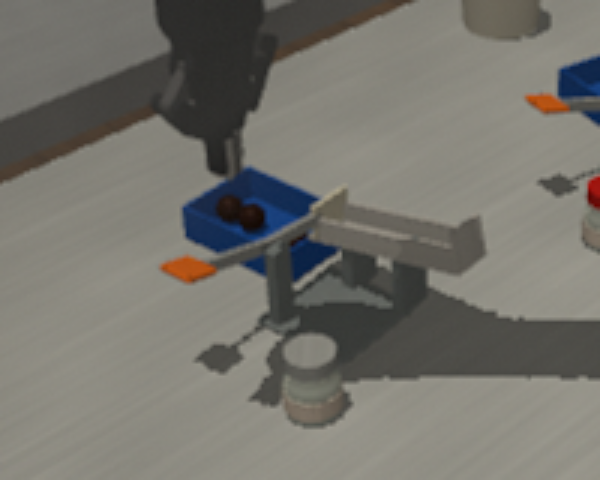

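View pics/w5.png

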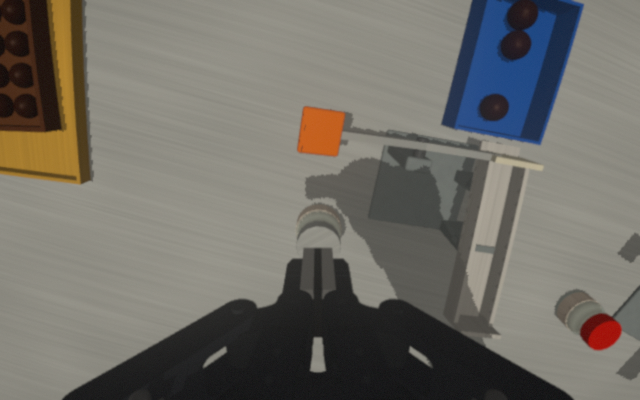

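View pics/t5.png

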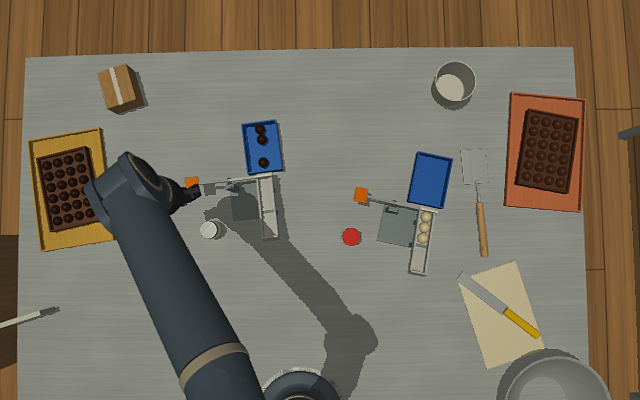

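All three truffles lie in the tray, at (521,14), (516,45) and (493,107) in the wrist view. The lane is empty and the dark paddle is back at its starting pixel: side view (222.7,229.3), against (222.1,228.9) before. The gate is shut, the jars, spatula and white dispenser haven't moved, and the arm touches nothing.

```bash
python3 -c "
from rig import bot
print(bot.sign_off())"
```

```text
the job is handed in; nothing more can be done
None
```

I pressed the dark dispenser's paddle with the shut fingertips until the gate lifted and all three dark truffles rolled into the blue tray. I then let the lever up gently, lifted clear and handed the job in after about 6.4 s.

- **Press:** the TCP went down to about z = 0.069 m, and the force measured while holding was about 6 N. That is 4.6 N vertical and 4.2 N sideways. I stopped short of the lever's end stop.
- **Truffles and lever:** the last pictures show three dark truffles in the tray, an empty lane, and the gate shut. The paddle is within 1 pixel of its starting place.
- **Everything else:** the white dispenser is still shut with its three truffles, and both jars and the spatula look unmoved. The arm was clear of everything, with only noise on the force sensor (under 1 N).
- **What didn't go to plan:**
    - The first move call was refused because it left some fields out; nothing moved.
    - One wrist measurement of the paddle was 7–8 mm off because the mask missed its shaded half. I judged the centre by eye, and it agreed with the top and side views.

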